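# Crank the marking slide home

## Robot

A 7-joint arm with a two-finger parallel gripper is mounted at the origin on the work surface. World frame = base frame: x ahead of the robot, y to its left, z up, the work surface at z = 0. Lengths are in m, angles in rad, forces in N, time in s.
With the tool pointing down it reaches from about 0.4 to 0.875 m from the base axis. Payload 19.3 kg.
Tool frame: the origin (TCP) lies where the fingers leave the gripper's body, on its centre line; the fingertips stand bot.tip_reach ahead of it and the grasp point (between the pads) lies 54 mm ahead of it (bot.tip_reach is the distance from the TCP to the fingertips, in m); z points along the fingers, y is the line along which they close (so a half turn about z gives the same grasp; the last joint's range is limited). The gripper opens to 85 mm and grips with 20 to 120 N. Pads are 22 mm wide; open, the fingers measure 114 mm over their backs; the gripper's body (76 mm by 85 mm) begins 54 mm behind the grasp point. The pads swing forward as they close: fully open they stand 13 mm farther back than shut.
Start: joints at [1.041, 0.521, -0.036, 1.599, 0.021, 1.021, -0.113], TCP at [0.277, -0.56, 0.304] pointing down, gripper open.
Joint ranges: [-2.91, 2.91], [-0.3, 2.13], [-1.5, 1.42], [0.17, 2.43], [-1.26, 4.41], [0.16, 1.93], [-2.52, 2.52]. Speed limits (rad/s): [1.89, 1.89, 2.39, 2.39, 3.01, 3.01, 3.01].

## Interface

Orientations are given as [roll, pitch, yaw] about the fixed x, y, z axes, in that order (R = Rz(yaw) Ry(pitch) Rx(roll)).
In Python, from workcell import bot gives the robot as it stands. The module is installed in compiled form; this text tells all that it offers.
- The arm moves only by the shell command python3 -m jog 'ROWS' [FORCE]. ROWS is JSON, a list that holds one entry, the list of rows, each a list of 7 numbers: the shift along the tool's x, y, z in mm, then the turn, a rotation vector about the tool's x, y, z in rad, then the opening, from 0 (shut) to 1 (fully open). In form: [[[tx, ty, tz, wx, wy, wz, fingers], ...]]. A call has 1 to 5 rows; each row shifts and turns the commanded pose from where the row before left it, along the tool's axes as they then stand; what a row does not reach is not made up. A row lasts 1/10 s, in which the tool goes at most 50 mm and 8.59 degrees, less where a joint would pass 70% of its speed; a pose out of reach is approached as far as the arm can. A call is refused whole if a number of a shift passes 50 or a number of a turn 0.15, either way. A call with a gripper value outside its range is refused whole. The fingers move at their own pace and stop on an object; FORCE is the grip in N (left out, the last holds). Time passes only in rows, so rows that do not move let the fingers close. It gives the time, the measured TCP pose, the force, the opening and the grip force at its end, in the units of the state.
- bot.observe(): the state, without advancing time (a new reading comes with each control period).
- bot.grab_frame(name): name is "scene" or "top" or "wrist"; returns a dict with "img" (384x512x3 uint8, red, green, blue), "intrinsics" (3x3 intrinsics, pixels), "R" (3x3) and "t" (3): a world point X has camera coordinates R X + t; the wrist camera has in their place "tool_from_camera" (4x4, takes a point from camera to tool coordinates, whose origin is the TCP and whose axes are the flange's). Camera axes: x right, y down, z forward; pixel columns grow to the right and rows downward; lengths in m; the calibration is good to about 2 mm. A picture is of the moment at which its call begins: read the wrist's pose just before it. There is no depth.
- bot.job_done(): hands the job in; it is judged then, once.
Trained networks look in a picture, given as the dict that the camera call returned (one of the last four; its "shot" number tells which), for a name from the list of things; names that differ only in an ending like _2 or _b are one class to them, and where a whole thing is asked for, a point or a joint stands for the part that bears it (a point fixed in the world has none). Each returns a list of dicts, best first, with "conf" (0 to 1); they miss things now and then, are a little off and sometimes report something else, mostly with a low value. They report only what shows in the picture. A call takes as long as a camera call. They do not tell look-alikes from the thing itself.
- bot.trace(query, picture): "region" (384x512 bool, what is visible of it).
- bot.spot_point(query, picture): "xyz" ([x, y, z] in m, in world coordinates, good to about 4 mm: a listed point, or the origin of a listed thing).
The state is a dict: "clock": time; "qpos": joint angles; "qd": joint speeds; "joint_efforts": joint torques, N m; "position": TCP position; "tool_rot": TCP orientation; "force": force on the tool from outside, world axes, zero at the start; "moment": the same for the moment, N m; "grip_width": finger opening in m; "finger_force": force on a finger pad.
Only numpy, scipy, OpenCV 4.12 (cv2) and the standard library are available. Lean on these libraries where they do the work, as an engineer would, in place of code of your own. Each camera call takes 0.05 s, during which the arm holds its last target. There are 200 camera calls.

## Task

Pick up the loose steel hand crank and fit it fully down onto the square drive on the blue box, feeling for the angle at which the square lets it drop. Then take it by its red grip and wind it clockwise (seen from above), round and round, until the slide with the purple part comes up against its red stop; do not force the crank onto the drive or against the stop. Leave the crank sitting on the drive, let go, and leave the slide itself and everything else on the bench alone.

Things in the scene. Friction and masses are not known exactly. Their poses are not given: they have to be found in the camera images.
- crank: Loose steel hand crank, 0.27 kg, standing on its socket mouth on the bench at any yaw. Origin: centre of the square socket's mouth, underneath; z up, x along the arm. Socket: 17.4 mm square, sides along x and y, 24 mm deep, blind. Arm 14 mm wide at z = 34 to 43 mm, from the hub to x = 71 mm; at x = 60 mm stands the red grip.
- crank_hub (a point): On the hub's axis, 30 mm above the socket mouth (axes as crank). Hub: solid block 32 x 32 mm, z = 0 to 44 mm of the crank, sides along its x and y. Grasp it here across its two y faces (the arm leaves the +x face).
- crank_grip (a point): On the axis of the upright red grip, 60 mm from the hub's axis and 70 mm above the socket mouth. Sleeve 22 mm across, z = 46 to 94 mm of the crank (pin end to 98 mm). It spins freely on its pin, so the gripper holding it can keep one orientation all the way round. Hold it firmly (about 30 N) or it creeps out of the fingers.
- drive (a point): On the upright axis of the square drive, at the top of its brass collar, 60 mm above the bench: the crank's socket mouth rests here when fully fitted. Its axes are the fixture's, NOT the square's: the angle of the square is not given and may be anything. The blue box below is 60 x 70 mm, top 57 mm above the bench; all else on the fixture is below 67 mm.
- drive_top (a point): Middle of the top of the square drive, 22 mm above its collar. Steel square 16 x 16 mm, tapering to 14.2 x 14.2 mm in the top 2 mm. The socket drops on only within about 5 degrees of square (any of four ways round). The drive has 0.2 N m of friction (3.3 N at the crank's grip) and stays put under a light press. Never press it on hard: about 5 N is enough, over 15 N may jam it past the allowed 40 N of contact.
- slide (a joint): Travel of the slide (dark carriage, ivory nest, purple part) along the fixture's y, m. One clockwise turn of the drive, from above, moves it +20 mm. It starts between 0 and 0.018; 0.058 = home, hard against the red stop: 2.0 to 2.9 turns. Move it with the crank only; turning the drive the other way takes it back towards 0.
- coupling (a joint): Twist, rad, of the springy overload coupling between the square drive and its gear, positive when wound clockwise: 4 N m per rad, that is 1 N at the crank's grip for each 0.9 mm of grip travel. About 0.05 while winding freely; at the stop it rises as the crank is pushed on. More than 0.3 either way (1.2 N m, 20 N at the grip) is forcing it.
- slide_face (a point): Middle of the slide's leading face (70 mm wide, 12 mm high), which meets the red stop; 28 mm above the bench, 95 mm from the drive's axis along the fixture's x.
- unit: Fixture: aluminium plate 210 x 320 x 12 mm fixed to the bench, with drive box, rails, slide and red stop (48 mm high). Origin: on the bench under the drive's axis; the plate reaches from x = -60 to 150 mm and y = -160 to 160 mm.
- cleaner: Bystander: amber bottle, 60 mm across, 150 mm tall. Origin under its centre.
- cup: Bystander: open steel cup, 72 mm across, 85 mm tall. Origin under its centre.
- driver: Bystander: yellow-handled screwdriver, 190 mm long, lying along its x. Origin at mid-length underneath.
- spare_nest: Bystander: spare ivory nest block, 50 x 60 x 30 mm. Origin under its centre.
- tray: Bystander: blue open tray, 160 x 200 x 35 mm. Origin under its centre.
- barrel0: Bystander: purple pen body in the tray, about 116 x 18 x 16 mm. Origin underneath.
- barrel1: Bystander: second purple pen body in the tray, as the first.
- gauge: Bystander: brass ring gauge, 60 mm across, 18 mm high. Origin under its centre.
Things that resemble listed ones, but are neither listed nor needed, are in the scene too. Leave any black or pink look-alike of the crank alone.

How it is judged:
By the outcome, as a careful person would: the job done as asked, in the order asked, and still so for the second after the job is handed in, with the robot touching nothing.
It also fails if it takes over 72 s, if anything falls off the work surface, if the arm or the gripper's body presses on something with over 40 N, if the wrist force passes 120 N, or if a joint passes its speed limit or range.

## Working session

There is one attempt and no reset: what is moved stays moved. The work goes in short steps, Python scripts to look and compute and a shell command to move; the robot and the scene stay as the last step left them, time stands still between calls to the robot, and variables do not carry over. Pictures are saved under pics/ and viewed, at most 11 in all, crops included, and the job is handed in when it is done.

```bash
mkdir -p pics
cat > h.py <<'E'
import numpy as np,cv2
from workcell import bot
from scipy.spatial.transform import Rotation as Ro
def save(p,n): cv2.imwrite('pics/'+n,p['img'][:,:,::-1])
def proj(p,X): c=p['R']@np.array(X)+p['t']; u=p['intrinsics']@c; return u[:2]/u[2]
def back(p,uv,z):
    d=p['R'].T@np.linalg.inv(p['intrinsics'])@np.array([uv[0],uv[1],1.]); o=-p['R'].T@p['t']; return o+d*(z-o[2])/d[2]
def wrist():
    s=bot.observe(); p=bot.grab_frame('wrist'); T=np.eye(4); T[:3,:3]=Ro.from_euler('xyz',s['tool_rot']).as_matrix(); T[:3,3]=s['position']
    C=np.linalg.inv(T@p['tool_from_camera']); p['R']=C[:3,:3]; p['t']=C[:3,3]; return p
E
python3 - <<'E'
from h import *
s=bot.observe(); print(s, bot.tip_reach)
a=bot.grab_frame('top'); b=bot.grab_frame('scene')
cv2.imwrite('pics/a.png',np.vstack([a['img'],b['img']])[:,:,::-1][:, :]) 
save(a,'top.png');save(b,'scene.png')
for n in ['crank','crank_hub','crank_grip','drive','drive_top','slide_face','unit']:
  for q,p in(('top',a),('scene',b)):
    for d in bot.spot_point(n,p)[:3]: print(n,q,round(d['conf'],2),np.round(d['xyz'],3),proj(p,d['xyz']).round())
E
```

```text
{'clock': 0.0, 'qpos': array([ 1.04080134,  0.52202517, -0.03633336,  1.59998666,  0.02120518,
        1.02109367, -0.11278371]), 'qd': array([ 0.00057493,  0.00185567,  0.00148237, -0.00134036,  0.00078163,
       -0.00033939, -0.00072856]), 'joint_efforts': array([-3.97076510e-04, -9.27120781e+01,  1.97973222e+00, -3.69917858e+01,
        1.79400895e-02,  8.43534566e-03,  2.63538013e-06]), 'position': array([ 0.27721814, -0.55988142,  0.30332631]), 'tool_rot': array([-3.14046792e+00,  8.13191659e-05,  4.59808837e-01]), 'force': array([-0.4956126 , -0.10980303,  0.31371697]), 'moment': array([ 0.02962583, -0.0152098 ,  0.00674581]), 'finger_force': 0.0, 'grip_width': 0.08530625046277111} 0.0726
crank top 0.76 [ 0.378 -0.259  0.001] [334. 254.]
crank top 0.66 [ 0.478 -0.285 -0.   ] [341. 224.]
crank top 0.66 [ 0.525 -0.445 -0.002] [388. 211.]
crank scene 0.79 [ 0.523 -0.445  0.001] [140. 193.]
crank scene 0.7 [ 0.378 -0.262 -0.   ] [197. 181.]
crank scene 0.65 [ 0.551  0.1   -0.001] [273. 219.]
crank_hub top 0.81 [ 0.381 -0.26   0.031] [336. 252.]
crank_hub top 0.74 [ 0.521 -0.44   0
[... 387 characters left out ...]
 ] [358. 257.]
crank_grip scene 0.75 [ 0.482 -0.401  0.071] [153. 174.]
crank_grip scene 0.7 [ 0.365 -0.319  0.072] [184. 162.]
crank_grip scene 0.67 [ 0.536 -0.266  0.068] [179. 186.]
drive scene 0.79 [0.549 0.099 0.059] [273. 205.]
drive_top top 0.97 [0.55  0.1   0.083] [226. 194.]
drive_top scene 0.75 [0.55  0.095 0.082] [272. 200.]
drive_top scene 0.62 [0.552 0.1   0.062] [274. 205.]
drive_top scene 0.46 [ 0.554  0.101 -0.001] [273. 219.]
slide_face top 0.93 [0.644 0.092 0.028] [230. 171.]
slide_face scene 0.73 [0.647 0.088 0.028] [263. 228.]
unit top 0.57 [0.553 0.098 0.002] [227. 199.]
unit scene 0.69 [ 0.551  0.101 -0.001] [274. 219.]
unit scene 0.57 [ 0.707 -0.301 -0.002] [153. 227.]
```

View pics/top.png

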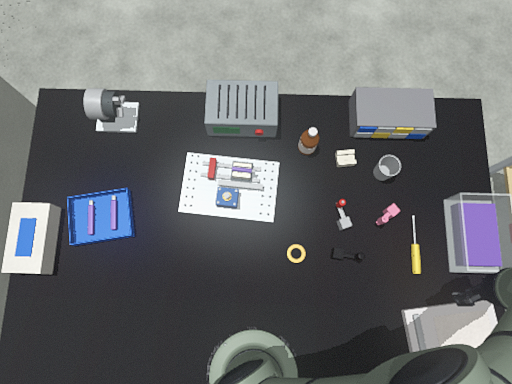

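View pics/scene.png

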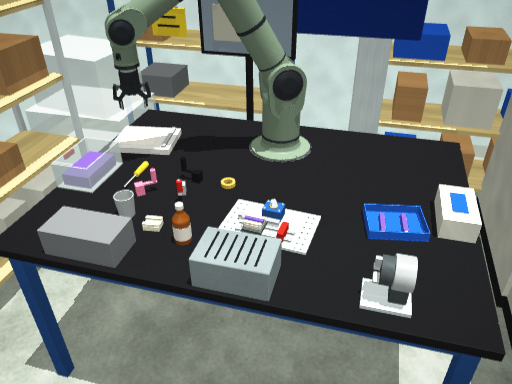

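In the top view there are three candidates: a pink crank at (388,215), a black one at (347,254), and a grey steel one with a red grip at (343,215). The last fits the description. I'll confirm it in an enlarged crop.

Run:
```python
from h import *
i=cv2.imread('pics/top.png')[180:280,300:430]; cv2.imwrite('pics/crop.png',cv2.resize(i,None,fx=5,fy=5,interpolation=cv2.INTER_CUBIC))
print(wrist()['tool_from_camera'].round(3))
```

```text
[[-0.    -0.947 -0.32   0.083]
 [ 1.    -0.001  0.001  0.001]
 [-0.001 -0.32   0.947 -0.07 ]
 [ 0.     0.     0.     1.   ]]
```

View pics/crop.png

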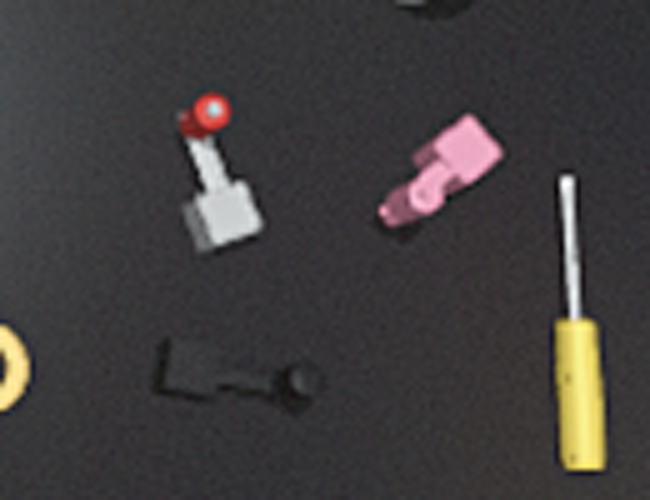

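The crop confirms it: the steel crank with the red grip is at crop (210,112) to (230,212). The pink one at (430,180) and the black one at (230,375) are look-alikes. I'm moving above the steel crank.

```bash
python3 -m jog '[[[43,-22.6,0,0,0,0,1],[43,-22.6,0,0,0,0,1],[43,-22.6,0,0,0,0,1],[43,-22.6,0,0,0,0,1]]]'; python3 -m jog '[[[43,-22.6,0,0,0,0,1],[43,-22.6,10,0,0,0,1],[43,-22.6,20,0,0,0,1],[0,0,20,0,0,0.13,1],[0,0,0,0,0,0,1]]]'
python3 - <<'E'
from h import *
p=wrist(); save(p,'w1.png'); print(bot.observe()['position'],bot.observe()['tool_rot'])
for n in ['crank','crank_hub','crank_grip']:
  for d in bot.spot_point(n,p)[:3]: print(n,round(d['conf'],2),np.round(d['xyz'],4),proj(p,d['xyz']).round())
E
```

```text
clock: 1.25
position: [0.3922, -0.4011, 0.304]
tool_rot: [3.141, -0.0, 0.459]
force: [1.2, -1.2, 0.4]
grip_width: 0.0857
finger_force: 0.0
clock: 1.75
position: [0.4753, -0.2853, 0.2529]
tool_rot: [-3.139, 0.002, 0.329]
force: [-1.2, -0.9, 0.4]
grip_width: 0.0856
finger_force: 0.0
[ 0.47510239 -0.28654849  0.25432865] [-3.14055066e+00  1.78897572e-03  3.32314697e-01]
crank 0.64 [ 0.4736 -0.2871  0.0015] [260. 163.]
crank 0.57 [ 0.52   -0.4418 -0.0031] [421. 167.]
crank_hub 0.76 [ 0.3793 -0.2629  0.0299] [206. 250.]
crank_hub 0.59 [ 0.477  -0.2859  0.029 ] [260. 167.]
crank_hub 0.56 [ 0.5264 -0.4423  0.028 ] [440. 170.]
crank_grip 0.97 [ 0.5317 -0.2677  0.0711] [261. 106.]
crank_grip 0.78 [ 0.3663 -0.3192  0.0696] [255. 302.]
crank_grip 0.68 [ 0.482  -0.3939  0.0692] [386. 215.]
```

View pics/w1.png

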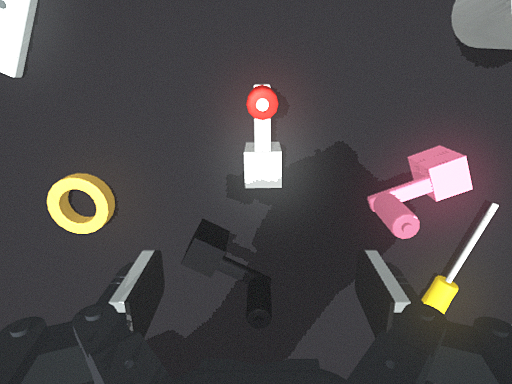

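The wrist view shows the steel crank in line with the tool: red grip at (262,103), hub top face centred at about (263,161). The look-alikes are at (440,180) and (235,270).

Run:
```python
from h import *
p=wrist(); s=bot.observe(); R=Ro.from_euler('xyz',s['tool_rot']).as_matrix()
i=p['img'].astype(int); m=((i.min(2)>120)&(i.max(2)-i.min(2)<40)).astype(np.uint8)
n,l,st,c=cv2.connectedComponentsWithStats(m); k=l[163,263]; print(st[k])
for r in range(128,195,3):
    x=np.where(l[r]==k)[0]; print(r,x.min() if len(x) else 0,x.max() if len(x) else 0, i[r,263])
for uv,z in [((263,161),.044),((262,103),.098)]:
    X=back(p,uv,z); print(X.round(4), ((X-s['position'])@R).round(4))
```

```text
[ 240  117   38   70 2105]
128 250 266 [255 255 255]
131 250 266 [255 255 255]
134 250 266 [255 255 255]
137 250 266 [255 255 255]
140 250 266 [255 255 255]
143 242 275 [255 255 255]
146 241 276 [255 255 255]
149 241 277 [255 255 255]
152 240 277 [255 255 255]
155 240 277 [255 255 255]
158 240 277 [255 255 255]
161 240 277 [255 255 255]
164 240 277 [255 255 255]
167 240 277 [255 255 255]
170 240 277 [255 255 255]
173 240 277 [255 255 255]
176 241 277 [255 255 255]
179 241 277 [255 255 255]
182 241 277 [219 222 220]
185 241 277 [217 224 223]
188 0 0 [75 78 77]
191 0 0 [76 79 78]
194 0 0 [70 74 69]
[ 0.4865 -0.2887  0.044 ] [0.0102 0.0042 0.2119]
[ 0.5366 -0.2698  0.098 ] [0.0637 0.0027 0.158 ]
```

```bash
python3 -m jog '[[[2,0,40,0,0,0,1],[0,0,45,0,0,0,1],[0,0,45,0,0,0,1],[0,0,30,0,0,0,1],[0,0,10,0,0,0,1]]]'; python3 -m jog '[[[0,0,0,0,0,0,0.5],[0,0,0,0,0,0,0.1],[0,0,0,0,0,0,0],[0,0,0,0,0,0,0],[0,0,0,0,0,0,0]]]' 50;  python3 - <<'E'
from h import *
for k in range(1): print(bot.observe())
E
```

```text
clock: 2.5
position: [0.4763, -0.2862, 0.0828]
tool_rot: [-3.139, 0.002, 0.33]
force: [-0.7, -0.1, 0.9]
grip_width: 0.0853
finger_force: 0.0
clock: 3.0
position: [0.478, -0.2864, 0.0865]
tool_rot: [3.14, -0.001, 0.33]
force: [-2.4, 1.0, 13.7]
grip_width: 0.0313
finger_force: 48.7
{'clock': 3.0, 'qpos': array([ 0.47836464,  0.73481652, -0.0627788 ,  1.91339091,  0.08930983,
        0.49382305, -0.88784212]), 'qd': array([-1.17636571e-05,  2.76918434e-04,  1.22997996e-03,  8.88833324e-04,
        8.24251318e-04,  1.06205181e-03,  5.10087950e-04]), 'joint_efforts': array([-1.23121860e-01, -8.84604263e+01,  1.72348212e+00, -1.95232075e+01,
       -6.37241732e-02, -8.28581024e-01, -8.98867194e-02]), 'position': array([ 0.47799924, -0.28643017,  0.08647418]), 'tool_rot': array([ 3.13991558e+00, -1.44885988e-03,  3.29790850e-01]), 'force': array([-2.36973559,  0.97396915, 13.72558643]), 'moment': array([0.18665577, 0.56408993, 0.08081215]), 'finger_force': 48.679436445236206, 'grip_width': 0.031314945056396225}
```

```bash
python3 -m jog '[[[0,0,-10,0,0,0,0],[0,0,-30,0,0,0,0],[0,0,-45,0,0,0,0],[0,0,-45,0,0,0,0],[10,-17,-20,0,0,0,0]]]'; python3 -m jog '[[[27,-43,0,0,0,0,0],[27,-43,0,0,0,0,0],[27,-43,0,0,0,0,0],[27,-43,0,0,0,0,0],[27,-43,0,0,0,0,0]]]';python3 -m jog '[[[18,-28,0,0,0,0,0],[0,0,0,0,0,0,0],[0,0,0,0,0,0,0]]]'
  python3 - <<'E'
from h import *
s=bot.observe();p=wrist(); save(p,'w2.png'); print(s['position'],s['tool_rot'],s['force'],s['moment'],s['grip_width'])
R=Ro.from_euler('xyz',s['tool_rot']).as_matrix()
for n in ['drive','drive_top','crank_grip','crank_hub']:
  for d in bot.spot_point(n,p)[:2]: print(n,round(d['conf'],2),np.round(d['xyz'],4),proj(p,d['xyz']).round(), ((d['xyz']-s['position'])@R).round(4))
u,v=[int(x) for x in proj(p,[.55,.099,.082])]; print(u,v)
c=p['img'][max(0,v-60):v+60,max(0,u-60):u+60,::-1]
c=cv2.resize(c,(500,500*c.shape[0]//c.shape[1]),interpolation=cv2.INTER_CUBIC)[:500]
w=cv2.resize(p['img'][:,:,::-1],(300,225)); o=np.zeros((500,800,3),np.uint8); o[:c.shape[0],:500]=c; o[:225,500:]=w; cv2.imwrite('pics/w2c.png',o)
E
```

```text
clock: 3.5
position: [0.4814, -0.269, 0.2396]
tool_rot: [3.137, -0.003, 0.326]
force: [0.5, 0.6, -2.4]
grip_width: 0.0314
finger_force: 50.5
clock: 4.0
position: [0.5386, -0.0214, 0.236]
tool_rot: [3.141, -0.001, 0.33]
force: [1.5, -0.5, -1.8]
grip_width: 0.0314
finger_force: 50.4
clock: 4.3
position: [0.5464, 0.0095, 0.2355]
tool_rot: [3.141, -0.0, 0.331]
force: [-0.1, -0.5, -2.9]
grip_width: 0.0312
finger_force: 50.4
[0.54639374 0.00948428 0.23552931] [ 3.14133056e+00 -3.05979789e-04  3.31291106e-01] [-0.06270362 -0.52410351 -2.91388494] [-0.06883446  0.03446291 -0.02531904] 0.031236858235692222
drive 0.64 [0.5513 0.0977 0.0596] [147. 143.] [ 0.0333 -0.0819  0.1759]
drive_top 0.63 [0.5494 0.0949 0.0818] [141. 154.] [ 0.0306 -0.0798  0.1537]
drive_top 0.44 [0.6032 0.0268 0.2203] [265. 168.] [0.0593 0.0021 0.0152]
crank_grip 0.78 [0.6019 0.0275 0.2196] [260. 171.] [0.0583 0.001  0.0159]
crank_hub 0.86 [0.5481 0.0101 0.1802] [257. 272.] [ 0.0018 -0.      0.0553]
134 150
```

View pics/w2c.png

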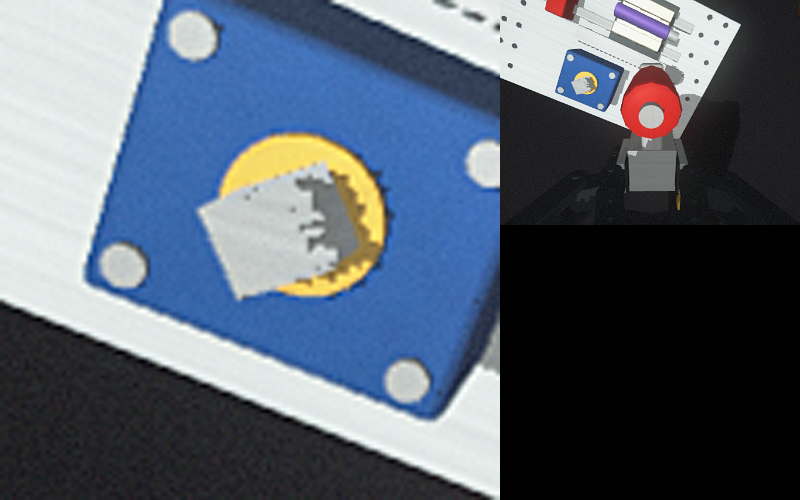

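The crop shows the square drive on its brass collar: collar centre at crop (302,215), top corners at about (198,210), (240,300) and (285,178). The inset shows the crank held in line with the tool.

Run:
```python
from h import *
s=bot.observe();p=wrist(); R=Ro.from_euler('xyz',s['tool_rot']).as_matrix()
T=lambda uv,z:(back(p,uv,z)-s['position'])@R*1000
q=lambda x,y:(74+x/4.1667,90+y/4.1667)
print('collar',T(q(302,215),.06).round(1), [T(q(*a),.06).round(1) for a in((219,215),(385,215),(302,132),(302,298))])
C=[T(q(*a),.082) for a in((285,178),(198,210),(240,300),(325,272))]; print(np.round(C,1))
for a,b in((0,1),(1,2),(2,3)): d=C[b]-C[a]; print(np.hypot(*d[:2]).round(1),np.degrees(np.arctan2(d[1],d[0])).round(1))
K=p['tool_from_camera']
def tb(uv,z):
  d=K[:3,:3]@np.linalg.inv(p['intrinsics'])@np.array([*uv,1.]); o=K[:3,3]; return ((o+d*(z-o[2])/d[2])*1000).round(1)
g=p['img'].astype(int).sum(2)//3
print([ (r,g[r,259]) for r in range(225,345,3)])
for r in (265,285,305): print(r,[(c,g[r,c]) for c in range(205,315,3)])
print(p['intrinsics'])
i=p['img'].astype(int); m=((i[:,:,0]>90)&(i[:,:,1]<60)); ys,xs=np.where(m); k=(ys>100)&(abs(xs-259)<70); print(xs[k].min(),xs[k].max(),ys[k].min(),ys[k].max())
print(tb((258,200),-.0115))
```

```text
collar [ 34.6 -82.2 175.1] [array([ 34.6, -96.9, 175.1]), array([ 34.6, -67.5, 175.1]), array([ 49.2, -80.6, 175.1]), array([ 19.5, -83.8, 175.1])]
[[ 45.  -76.9 153.1]
 [ 39.8 -91.4 153.1]
 [ 24.9 -86.5 153.1]
 [ 29.6 -72.  153.1]]
15.4 -109.5
15.7 161.7
15.2 72.0
[(225, np.int64(100)), (228, np.int64(103)), (231, np.int64(99)), (234, np.int64(95)), (237, np.int64(122)), (240, np.int64(122)), (243, np.int64(124)), (246, np.int64(120)), (249, np.int64(117)), (252, np.int64(122)), (255, np.int64(115)), (258, np.int64(124)), (261, np.int64(117)), (264, np.int64(125)), (267, np.int64(116)), (270, np.int64(116)), (273, np.int64(119)), (276, np.int64(112)), (279, np.int64(115)), (282, np.int64(119)), (285, np.int64(119)), (288, np.int64(118)), (291, np.int64(112)), (294, np.int64(113)), (297, np.int64(115)), (300, np.int64(116)), (303, np.int64(118)), (306, np.int64(114)), (309, np.int64(116)), (312, np.int64(119)), (315, np.int64(116)), (318, np.int64(113)), (321, np.int64(118)), (324, np.int64(121)), (327, np.int64(35)), (330, np.int64(39)), (333, np.int64(39)), (336, np.int64(42)), (33
[... 1931 characters left out ...]
p.int64(115)), (244, np.int64(114)), (247, np.int64(114)), (250, np.int64(121)), (253, np.int64(115)), (256, np.int64(114)), (259, np.int64(117)), (262, np.int64(118)), (265, np.int64(117)), (268, np.int64(118)), (271, np.int64(113)), (274, np.int64(118)), (277, np.int64(115)), (280, np.int64(114)), (283, np.int64(118)), (286, np.int64(118)), (289, np.int64(117)), (292, np.int64(117)), (295, np.int64(116)), (298, np.int64(112)), (301, np.int64(20)), (304, np.int64(34)), (307, np.int64(20)), (310, np.int64(20)), (313, np.int64(32))]
[[336.21768317   0.         259.22115153]
 [  0.         336.21768317 185.23104246]
 [  0.           0.           1.        ]]
205 310 112 235
[ 60.7   0.4 -11.5]
```

```bash
python3 -m jog '[[[17,-41,0,0,0,0,0],[17.3,-41.5,0,0,0,0,0],[0,0,10,0,0,-0.11,0],[0,0,20,0,0,-0.11,0],[0,0,22,0,0,-0.103,0]]]'; python3 -m jog '[[[0,0,4,0,0,0,0],[0,0,0,0,0,0,0],[0,0,0,0,0,0,0]]]';  python3 - <<'E'
from h import *
s=bot.observe(); print(s['position'],s['tool_rot'],s['force'],s['moment'])
E
```

```text
clock: 5.1
position: [0.5525, 0.0981, 0.1827]
tool_rot: [3.141, -0.001, 0.657]
force: [1.3, -1.2, -2.6]
grip_width: 0.0312
finger_force: 50.6
clock: 5.4
position: [0.5527, 0.098, 0.1798]
tool_rot: [3.141, -0.001, 0.65]
force: [0.2, -0.3, -1.5]
grip_width: 0.0312
finger_force: 50.5
[0.55269103 0.09799565 0.1797717 ] [ 3.14113085e+00 -8.54269917e-04  6.49747454e-01] [ 0.17871401 -0.28408555 -1.49164032] [-0.00549859  0.05316244  0.01067205]
```

```bash
python3 -m jog '[[[0,0,4,0,0,0,0],[0,0,4,0,0,0,0],[0,0,2,0,0,0,0],[0,0,0,0,0,0,0]]]'; python3 -m jog '[[[0,0,1,0,0,0,0],[0,0,1,0,0,0,0],[0,0,1,0,0,0,0],[0,0,0,0,0,0,0]]]'
```

```text
clock: 5.8
position: [0.5522, 0.0982, 0.1686]
tool_rot: [-3.141, 0.0, 0.653]
force: [-0.4, 0.2, -2.6]
grip_width: 0.0315
finger_force: 50.6
clock: 6.2
position: [0.552, 0.0987, 0.1656]
tool_rot: [-3.141, 0.0, 0.653]
force: [-2.1, 4.8, -3.5]
grip_width: 0.0311
finger_force: 50.5
```

```bash
python3 -m jog '[[[0.2,-0.7,0,0,0,0,0],[0,0,0,0,0,0,0],[0,0,1,0,0,0,0],[0,0,0,0,0,0,0]]]'; python3 -m jog '[[[0,0,1,0,0,0,0],[0,0,1,0,0,0,0],[0,0,0,0,0,0,0]]]'; python3 -c "
from h import *
print(bot.observe()['moment'])"
```

```text
clock: 6.6
position: [0.5519, 0.0989, 0.1648]
tool_rot: [-3.141, 0.0, 0.653]
force: [-2.9, 2.9, -1.8]
grip_width: 0.0311
finger_force: 50.8
clock: 6.9
position: [0.5519, 0.099, 0.1627]
tool_rot: [-3.141, 0.0, 0.653]
force: [-2.8, 3.0, -1.8]
grip_width: 0.0312
finger_force: 50.9
[ 0.96464208  0.72328495 -0.03966292]
```

```bash
python3 -m jog '[[[-0.2,-0.5,2,0,0,0,0],[0,0,3,0,0,0,0],[0,0,2,0,0,0,0],[0,0,0,0,0,0,0]]]'; python3 -m jog '[[[0,0,3,0,0,0,0],[0,0,2,0,0,0,0],[0,0,1,0,0,0,0],[0,0,0,0,0,0,0]]]'
```

```text
clock: 7.3
position: [0.5515, 0.099, 0.1555]
tool_rot: [-3.142, 0.0, 0.653]
force: [-1.5, 2.5, -4.3]
grip_width: 0.031
finger_force: 50.5
clock: 7.7
position: [0.5515, 0.099, 0.1497]
tool_rot: [-3.142, 0.0, 0.653]
force: [-1.7, 1.7, -4.0]
grip_width: 0.0313
finger_force: 50.5
```

```bash
python3 -m jog '[[[0,0,1,0,0,0,0],[0,0,1,0,0,0,0],[0,0,0.5,0,0,0,0],[0,0,0,0,0,0,0]]]'; python3 -m jog '[[[0,0,0.5,0,0,0,0],[0,0,0.3,0,0,0,0],[0,0,0,0,0,0,0]]]'
```

```text
clock: 8.1
position: [0.5516, 0.0991, 0.1473]
tool_rot: [3.142, -0.0, 0.653]
force: [-1.1, 1.4, -2.6]
grip_width: 0.031
finger_force: 50.7
clock: 8.4
position: [0.5516, 0.0991, 0.1466]
tool_rot: [3.142, -0.0, 0.653]
force: [-1.3, 2.0, -1.7]
grip_width: 0.0313
finger_force: 50.9
```

```bash
python3 -m jog '[[[0,0,0.4,0,0,0,0],[0,0,0.3,0,0,0,0],[0,0,0,0,0,0,0]]]'; python3 -m jog '[[[0,0,0.3,0,0,0,0],[0,0,0,0,0,0,0]]]'
```

```text
clock: 8.7
position: [0.5516, 0.0991, 0.1464]
tool_rot: [3.141, -0.0, 0.653]
force: [-5.2, 1.8, 11.6]
grip_width: 0.0314
finger_force: 52.6
clock: 8.9
position: [0.5516, 0.0992, 0.1464]
tool_rot: [3.141, -0.0, 0.653]
force: [-7.3, 0.1, 16.7]
grip_width: 0.0312
finger_force: 53.3
```

```bash
python3 -m jog '[[[0,0,-0.8,0,0,0,0],[0,0,0,0,0,0,0.6],[0,0,0,0,0,0,1],[0,0,0,0,0,0,1],[0,0,0,0,0,0,1]]]' 30; python3 -m jog '[[[0,0,-10,0,0,0,1],[0,0,-25,0,0,0,1],[0,0,-40,0,0,0,1],[0,0,-40,0,0,0,1],[0,0,-5,0,0,0,1]]]'; python3 -m jog '[[[0,0,-30,0,0,0,1],[0,0,0,0,0,0,1],[0,0,0,0,0,0,1]]]'
python3 - <<'E'
from h import *
s=bot.observe();p=wrist(); save(p,'w3.png'); print(s['position'],s['tool_rot'],s['qpos'])
R=Ro.from_euler('xyz',s['tool_rot']).as_matrix()
for n in ['crank','crank_grip','crank_hub']:
  for d in bot.spot_point(n,p)[:1]: print(n,round(d['conf'],2),np.round(d['xyz'],4),proj(p,d['xyz']).round(), ((d['xyz']-s['position'])@R).round(4))
i=p['img'].astype(int); m=((i[:,:,0]>90)&(i[:,:,1]<60)); n,l,st,c=cv2.connectedComponentsWithStats(m.astype(np.uint8)); print(st[1:][st[1:,4]>50],c[1:][st[1:,4]>50])
a=[np.arange(0,5)]
t=np.radians(np.arange(0,361,12)); D=np.diff(60*np.c_[np.cos(t),np.sin(t)],axis=0).round(1); print(D.tolist())
E
```

```text
clock: 9.4
position: [0.5516, 0.099, 0.1463]
tool_rot: [3.142, 0.0, 0.653]
force: [0.4, -0.5, -0.3]
grip_width: 0.085
finger_force: 0.0
clock: 9.9
position: [0.5529, 0.0995, 0.2715]
tool_rot: [3.139, -0.006, 0.653]
force: [0.2, 0.3, -1.0]
grip_width: 0.0851
finger_force: 0.0
clock: 10.2
position: [0.5516, 0.0991, 0.2969]
tool_rot: [3.141, -0.001, 0.653]
force: [-0.3, -0.7, -1.3]
grip_width: 0.0856
finger_force: 0.0
[0.55156466 0.09907352 0.29685172] [ 3.14107830e+00 -9.46715254e-04  6.52720344e-01] [-0.11904846  0.43299762 -0.222824    1.77356785  0.11474695  0.9465495
 -1.30713455]
crank_grip 0.86 [0.596  0.1338 0.132 ] [257. 113.] [ 0.0562 -0.0007  0.1649]
crank_hub 0.67 [0.5506 0.0987 0.0916] [257. 176.] [-0.0012 -0.0004  0.2053]
[[500  13  12  14  97]
 [244  90  30  17  72]] [[507.03092784  20.21649485]
 [259.34722222  95.36111111]]
[[-1.3, 12.5], [-3.9, 11.9], [-6.3, 10.9], [-8.4, 9.3], [-10.1, 7.4], [-11.5, 5.1], [-12.3, 2.6], [-12.5, 0.0], [-12.3, -2.6], [-11.5, -5.1], [-10.1, -7.4], [-8.4, -9.3], [-6.3, -10.9], [-3.9, -11.9], [-1.3, -12.5], [1.3, -12.5], [3.9, -11.9], [6.3, -10.9], [8.4, -9.3], [10.1, -7.4], [11.5, -5.1], [12.3, -2.6], [12.5, 0.0], [12.3, 2.6], [11.5, 5.1], [10.1, 7.4], [8.4, 9.3], [6.3, 10.9], [3.9, 11.9], [1.3, 12.5]]
```

View pics/w3.png

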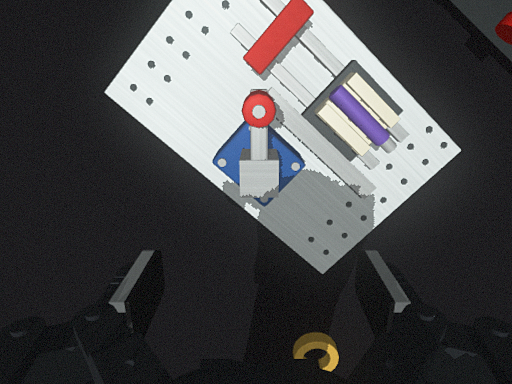

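The crank sits fully on the drive, with its hub at (259,176) and the red grip at (259,112) in line with the tool. The slide is at (355,110) and the red stop at (278,38). Next I take the grip.

```bash
python3 -m jog '[[[30,0,0,0,0,0,1],[30,0,10,0,0,0,1],[0,0,40,0,0,0,1],[0,0,40,0,0,0,1],[0,0,23,0,0,0,1]]]'; python3 -m jog '[[[0,0,0,0,0,0,0.5],[0,0,0,0,0,0,0.1],[0,0,0,0,0,0,0],[0,0,0,0,0,0,0],[0,0,0,0,0,0,0]]]' 32; python3 -c "
from h import *
s=bot.observe();print(s['moment'],s['qpos'])"
```

```text
clock: 10.9
position: [0.5979, 0.1354, 0.1797]
tool_rot: [-3.14, 0.004, 0.653]
force: [0.9, 0.7, -0.5]
grip_width: 0.0857
finger_force: 0.0
clock: 11.4
position: [0.5998, 0.1358, 0.1846]
tool_rot: [3.141, -0.002, 0.653]
force: [1.7, 1.2, 3.0]
grip_width: 0.0213
finger_force: 32.1
[ 0.14549094 -0.23719307  0.0086303 ] [-0.18402444  0.65212692 -0.1984954   1.71916792  0.17019398  0.78497256
 -1.38141238]
```

First 60° clockwise, then check.

```bash
python3 -m jog '[[[-1.3,12.5,0,0,0,0,0],[-3.9,11.9,0,0,0,0,0],[-6.3,10.9,0,0,0,0,0],[-8.4,9.3,0,0,0,0,0],[-10.1,7.4,0,0,0,0,0]]]'
python3 - <<'E'
from h import *
s=bot.observe();p=wrist(); print(s['moment'],s['force'],s['position'])
b=bot.grab_frame('top')
for q in (p,b):
  for n in('slide_face','crank_hub','crank_grip'):
    for d in bot.spot_point(n,q)[:1]: print(n,round(d['conf'],2),np.round(d['xyz'],4))
E
```

```text
clock: 11.9
position: [0.6075, 0.075, 0.1839]
tool_rot: [-3.141, -0.001, 0.652]
force: [-4.1, 6.7, 5.8]
grip_width: 0.0215
finger_force: 33.2
[ 1.64499056  1.21234708 -0.0282143 ] [-4.14787605  6.67483606  5.77628557] [0.60750048 0.07504718 0.18387523]
slide_face 0.7 [0.6421 0.0919 0.0287]
crank_hub 0.69 [0.5536 0.1021 0.0912]
crank_grip 0.85 [0.6032 0.0738 0.1301]
slide_face 0.47 [0.6428 0.0938 0.0267]
crank_hub 0.65 [ 0.3816 -0.2625  0.0302]
crank_grip 0.72 [0.4817 0.5162 0.0033]
```

```bash
python3 -m jog '[[[-11.5,5.1,0,0,0,0,0],[-12.3,2.6,0,0,0,0,0],[-12.5,0,0,0,0,0,0],[-12.3,-2.6,0,0,0,0,0],[-11.5,-5.1,0,0,0,0,0]]]'; python3 -m jog '[[[-10.1,-7.4,0,0,0,0,0],[-8.4,-9.3,0,0,0,0,0],[-6.3,-10.9,0,0,0,0,0],[-3.9,-11.9,0,0,0,0,0],[-1.3,-12.5,0,0,0,0,0]]]'
```

```text
clock: 12.8
position: [0.5597, 0.0392, 0.1839]
tool_rot: [3.142, -0.002, 0.652]
force: [2.1, 8.7, 2.0]
grip_width: 0.021
finger_force: 32.8
clock: 13.3
position: [0.5035, 0.062, 0.1837]
tool_rot: [3.141, 0.0, 0.651]
force: [2.5, -2.4, 6.7]
grip_width: 0.0209
finger_force: 32.7
```

```bash
python3 -m jog '[[[1.3,-12.5,0,0,0,0,0],[3.9,-11.9,0,0,0,0,0],[6.3,-10.9,0,0,0,0,0],[8.4,-9.3,0,0,0,0,0],[10.1,-7.4,0,0,0,0,0]]]'; python3 -m jog '[[[11.5,-5.1,0,0,0,0,0],[12.3,-2.6,0,0,0,0,0],[12.5,0,0,0,0,0,0],[12.3,2.6,0,0,0,0,0],[11.5,5.1,0,0,0,0,0]]]'; python3 -m jog '[[[10.1,7.4,0,0,0,0,0],[8.4,9.3,0,0,0,0,0],[6.3,10.9,0,0,0,0,0],[3.9,11.9,0,0,0,0,0],[1.3,12.5,0,0,0,0,0]]]'
python3 - <<'E'
from h import *
s=bot.observe();p=wrist(); save(p,'w4.png'); print(s['moment'],s['force'],s['position'])
for n in('slide_face','crank_hub','crank_grip'):
    for d in bot.spot_point(n,p)[:1]: print(n,round(d['conf'],2),np.round(d['xyz'],4))
E
```

```text
clock: 13.8
position: [0.495, 0.1224, 0.1837]
tool_rot: [-3.142, 0.002, 0.653]
force: [-4.0, -2.7, 15.3]
grip_width: 0.0213
finger_force: 33.6
clock: 14.3
position: [0.5434, 0.1601, 0.1838]
tool_rot: [-3.141, 0.0, 0.654]
force: [-3.5, 3.0, 10.9]
grip_width: 0.0214
finger_force: 33.5
clock: 14.8
position: [0.5996, 0.137, 0.1839]
tool_rot: [-3.141, -0.001, 0.654]
force: [0.3, 4.3, 7.3]
grip_width: 0.0211
finger_force: 32.8
[ 1.00075574  0.35158112 -0.06079879] [0.30759818 4.28006766 7.34255477] [0.59961877 0.13698036 0.18385858]
slide_face 0.77 [0.6449 0.1073 0.03  ]
crank_hub 0.96 [0.5525 0.1002 0.0919]
crank_grip 0.7 [0.5949 0.1386 0.1278]
```

View pics/w4.png

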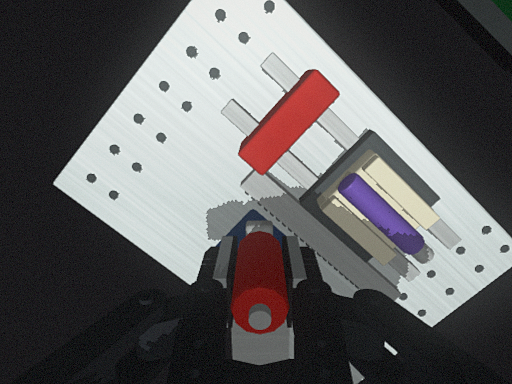

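Run:
```python
from h import *
p=wrist()
a,b,c,d=[back(p,u,z) for u,z in (((338,93),.048),((262,174),.048),((370,130),.034),((302,200),.034))]
v=(a-b)[:2]; v/=np.hypot(*v); n=np.array([-v[1],v[0]]); print(np.hypot(*(a-b)[:2]),np.hypot(*(c-d)[:2]), ((a+b-c-d)[:2]/2)@n,n, np.round([a,b,c,d],3))
```

```text
0.06725428889256288 0.06496662637374614 0.03598372117526757 [0.0786129  0.99690522] [[0.686 0.142 0.048]
 [0.619 0.147 0.048]
 [0.682 0.106 0.034]
 [0.617 0.11  0.034]]
```

Gap to the stop is about 36 mm (1.8 turns). I'll wind 1⅓ turns, then go carefully.

```bash
python3 -m jog '[[[-1.3,12.5,-0.3,0,0,0,0],[-3.9,11.9,0,0,0,0,0],[-6.3,10.9,0,0,0,0,0],[-8.4,9.3,0,0,0,0,0],[-10.1,7.4,0,0,0,0,0]]]';python3 -m jog '[[[-11.5,5.1,0,0,0,0,0],[-12.3,2.6,0,0,0,0,0],[-12.5,0,0,0,0,0,0],[-12.3,-2.6,0,0,0,0,0],[-11.5,-5.1,0,0,0,0,0]]]'; python3 -m jog '[[[-10.1,-7.4,0,0,0,0,0],[-8.4,-9.3,0,0,0,0,0],[-6.3,-10.9,0,0,0,0,0],[-3.9,-11.9,0,0,0,0,0],[-1.3,-12.5,0,0,0,0,0]]]'
```

```text
clock: 15.55
position: [0.6073, 0.0764, 0.1841]
tool_rot: [-3.142, -0.001, 0.653]
force: [0.4, 3.7, 5.4]
grip_width: 0.0213
finger_force: 32.7
clock: 16.05
position: [0.5591, 0.0397, 0.184]
tool_rot: [3.141, -0.001, 0.653]
force: [3.8, 5.1, 3.4]
grip_width: 0.0214
finger_force: 32.6
clock: 16.55
position: [0.503, 0.0629, 0.1838]
tool_rot: [3.141, 0.0, 0.652]
force: [4.0, -2.1, 3.6]
grip_width: 0.0208
finger_force: 32.4
```

```bash
python3 -m jog '[[[1.3,-12.5,0,0,0,0,0],[3.9,-11.9,0,0,0,0,0],[6.3,-10.9,0,0,0,0,0],[8.4,-9.3,0,0,0,0,0],[10.1,-7.4,0,0,0,0,0]]]'; python3 -m jog '[[[11.5,-5.1,0,0,0,0,0],[12.3,-2.6,0,0,0,0,0],[12.5,0,0,0,0,0,0],[12.3,2.6,0,0,0,0,0],[11.5,5.1,0,0,0,0,0]]]'; python3 -m jog '[[[10.1,7.4,0,0,0,0,0],[8.4,9.3,0,0,0,0,0],[6.3,10.9,0,0,0,0,0],[3.9,11.9,0,0,0,0,0],[1.3,12.5,0,0,0,0,0]]]'
python3 - <<'E'
from h import *
s=bot.observe();p=wrist(); print(s['moment'],s['force'],s['position'])
for n in('slide_face','crank_hub','crank_grip'):
    for d in bot.spot_point(n,p)[:1]: print(n,round(d['conf'],2),np.round(d['xyz'],4))
E
```

```text
clock: 17.05
position: [0.4952, 0.123, 0.1837]
tool_rot: [-3.142, 0.002, 0.653]
force: [1.4, -5.3, 6.9]
grip_width: 0.0209
finger_force: 33.1
clock: 17.55
position: [0.543, 0.1602, 0.1837]
tool_rot: [-3.141, 0.002, 0.654]
force: [-3.4, -1.1, 9.4]
grip_width: 0.0213
finger_force: 33.3
clock: 18.05
position: [0.5991, 0.1378, 0.1839]
tool_rot: [-3.14, -0.001, 0.655]
force: [-0.3, 3.9, 8.0]
grip_width: 0.021
finger_force: 32.8
[0.89980777 0.41606873 0.05758749] [-0.28531763  3.87104794  8.01941527] [0.59908848 0.13778134 0.18387407]
slide_face 0.56 [0.6459 0.1274 0.0246]
crank_hub 0.93 [0.5518 0.101  0.0947]
crank_grip 0.81 [0.5934 0.1349 0.1292]
```

```bash
python3 -m jog '[[[-1.3,12.5,0,0,0,0,0],[-3.9,11.9,0,0,0,0,0],[-6.3,10.9,0,0,0,0,0],[-8.4,9.3,0,0,0,0,0],[-10.1,7.4,0,0,0,0,0]]]';python3 -m jog '[[[-11.5,5.1,0,0,0,0,0],[-12.3,2.6,0,0,0,0,0],[-12.5,0,0,0,0,0,0],[-12.3,-2.6,0,0,0,0,0],[-11.5,-5.1,0,0,0,0,0]]]'; python3 -m jog '[[[-10.1,-7.4,0,0,0,0,0],[-8.4,-9.3,0,0,0,0,0],[-6.3,-10.9,0,0,0,0,0],[-3.9,-11.9,0,0,0,0,0],[-1.3,-12.5,0,0,0,0,0]]]';  python3 - <<'E'
from h import *
s=bot.observe();p=wrist(); print(s['moment'],s['force'],s['position']); save(p,'w5.png')
for n in('slide_face','crank_hub','crank_grip'):
    for d in bot.spot_point(n,p)[:1]: print(n,round(d['conf'],2),np.round(d['xyz'],4))
E
```

```text
clock: 18.75
position: [0.6074, 0.0772, 0.1842]
tool_rot: [-3.142, -0.002, 0.654]
force: [3.6, 2.9, 7.1]
grip_width: 0.0211
finger_force: 32.8
clock: 19.25
position: [0.5592, 0.0399, 0.1841]
tool_rot: [3.141, -0.001, 0.653]
force: [3.9, 0.6, 6.5]
grip_width: 0.0213
finger_force: 32.9
clock: 19.75
position: [0.5031, 0.063, 0.1838]
tool_rot: [3.141, 0.0, 0.653]
force: [4.3, -2.2, 5.3]
grip_width: 0.0209
finger_force: 32.6
[-0.32262565 -1.15709797 -0.02206122] [ 4.25021871 -2.20684748  5.29842925] [0.50305565 0.06303    0.18380828]
crank_hub 0.68 [0.5524 0.0988 0.0923]
crank_grip 0.64 [0.4987 0.0629 0.1285]
```

View pics/w5.png

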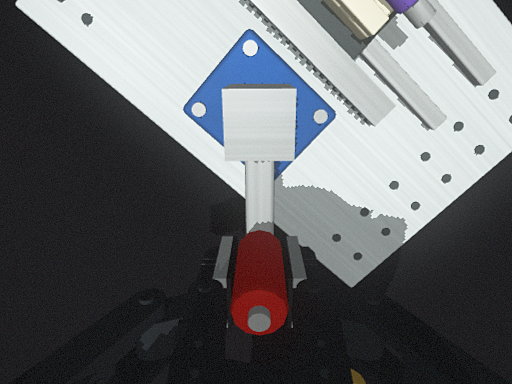

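```bash
python3 -m jog '[[[1.3,-12.5,0,0,0,0,0],[3.9,-11.9,0,0,0,0,0],[6.3,-10.9,0,0,0,0,0],[8.4,-9.3,0,0,0,0,0]]]'
cat > t.py <<'E'
from h import *
s=bot.observe(); r=s['position'][:2]-[.5516,.0993]; a=np.arctan2(r[1],r[0]); m=np.array([np.sin(a),-np.cos(a)])
print('rad',np.hypot(*r).round(4),'phi',np.degrees(.653-a).round(1)%360,'T',(-s['force'][:2]@m).round(1),'radial',(s['force'][0]*np.cos(a)+s['force'][1]*np.sin(a)).round(1))
E
python3 t.py
python3 - <<'E'
from h import *
b=bot.grab_frame('top'); c=bot.grab_frame('scene')
for q in (b,c):
    for d in bot.spot_point('slide_face',q)[:1]: print(round(d['conf'],2),np.round(d['xyz'],4))
o=np.vstack([cv2.resize(x[:,:,::-1],(600,300),interpolation=cv2.INTER_CUBIC) for x in (b['img'][145:225,170:330],c['img'][190:260,200:340])]); cv2.imwrite('pics/m.png',o)
E
```

```text
clock: 20.35
position: [0.4917, 0.1109, 0.1838]
tool_rot: [3.141, 0.001, 0.653]
force: [1.5, -4.0, 6.5]
grip_width: 0.021
finger_force: 33.1
rad 0.0611 phi 228.3 T 3.7 radial -2.3
0.4 [ 4.143e-01 -5.200e-01  5.000e-04]
0.95 [0.6516 0.1393 0.0252]
```

View pics/m.png

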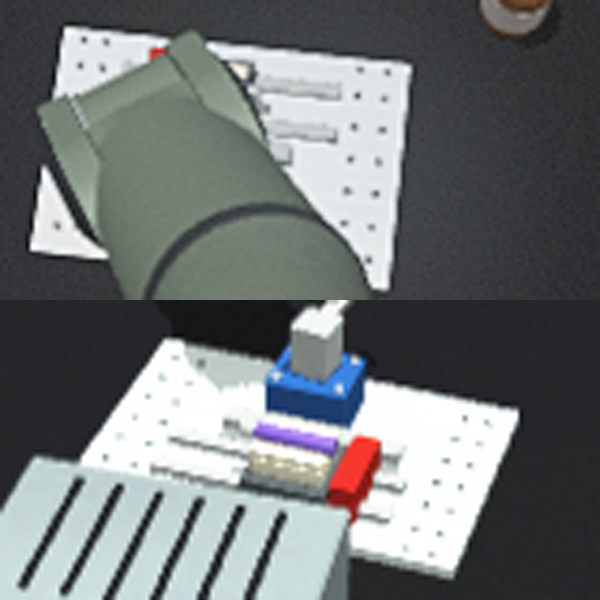

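The scene view (lower half) shows the slide just short of the red stop, so I'm switching to 6° steps with a force check after each.

```bash
python3 -m jog '[[[4.9,-4,0,0,0,0,0],[0,0,0,0,0,0,0]]]' >/dev/null; python3 t.py;  python3 -m jog '[[[5.3,-3.4,0,0,0,0,0],[0,0,0,0,0,0,0]]]' >/dev/null; python3 t.py
```

```text
rad 0.061 phi 234.7 T 2.3 radial 0.6
rad 0.061 phi 240.6 T 2.7 radial 1.2
```

```bash
python3 -m jog '[[[5.6,-2.8,0,0,0,0,0],[0,0,0,0,0,0,0]]]' >/dev/null; python3 t.py;  python3 -m jog '[[[5.9,-2.3,0,0,0,0,0],[0,0,0,0,0,0,0]]]' >/dev/null; python3 t.py
```

```text
rad 0.0611 phi 246.5 T 3.4 radial 1.8
rad 0.0611 phi 252.4 T 3.1 radial 2.3
```

```bash
python3 -m jog '[[[6.1,-1.6,0,0,0,0,0],[0,0,0,0,0,0,0]]]' >/dev/null; python3 t.py
```

```text
rad 0.0611 phi 258.3 T 2.4 radial 1.7
```

```bash
python3 -m jog '[[[6.2,-1,0,0,0,0,0],[0,0,0,0,0,0,0]]]' >/dev/null; python3 t.py
```

```text
rad 0.0612 phi 264.2 T 1.7 radial 2.7
```

```bash
python3 -m jog '[[[6.3,-0.3,0,0,0,0,0],[0,0,0,0,0,0,0]]]' >/dev/null; python3 t.py
```

```text
rad 0.0612 phi 270.2 T 2.3 radial 2.7
```

```bash
python3 -m jog '[[[6.3,0.3,0,0,0,0,0],[0,0,0,0,0,0,0]]]' >/dev/null; python3 t.py
```

```text
rad 0.0613 phi 276.1 T 1.8 radial 2.1
```

```bash
python3 -m jog '[[[6.2,1,0,0,0,0,0],[0,0,0,0,0,0,0]]]' >/dev/null; python3 t.py; python3 -c "
from h import *
c=bot.grab_frame('scene');d=bot.spot_point('slide_face',c)[:1];print(d and (d[0]['conf'],d[0]['xyz']))
p=wrist();d=bot.spot_point('slide_face',p)[:1];print(d and (d[0]['conf'],d[0]['xyz']))"
```

```text
rad 0.0613 phi 282.0 T 2.5 radial 2.2
(0.8, [0.6516, 0.144, 0.0273])
(0.67, [0.6466, 0.1456, 0.0294])
```

```bash
python3 -m jog '[[[6.1,1.6,0,0,0,0,0],[0,0,0,0,0,0,0]]]' >/dev/null; python3 t.py
```

```text
rad 0.0613 phi 287.7 T 3.3 radial 1.9
```

```bash
python3 -m jog '[[[5.9,2.3,0,0,0,0,0],[0,0,0,0,0,0,0]]]' >/dev/null; python3 t.py
```

```text
rad 0.0616 phi 293.0 T 7.4 radial 4.1
```

```bash
python3 -m jog '[[[2.4,1.1,0,0,0,0,0],[0,0,0,0,0,0,0]]]' >/dev/null; python3 t.py; python3 -c "
from h import *
p=wrist();cv2.imwrite('pics/s.png',cv2.resize(p['img'][:,:,::-1],(800,600)));d=bot.spot_point('slide_face',p)[:1];print(d and (d[0]['conf'],d[0]['xyz']))"
```

```text
rad 0.0617 phi 295.0 T 9.4 radial 5.1
(0.57, [0.6486, 0.1424, 0.0255])
```

View pics/s.png

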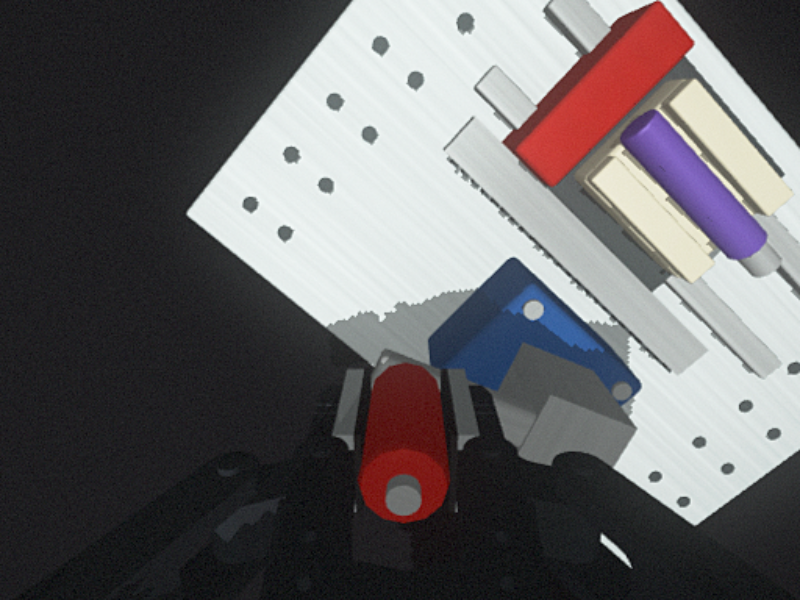

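The slide face is up against the red stop at (605,130), and the force rose about 1 N per mm to 9.4 N, which matches the coupling winding up at the stop. I'll ease off slightly, release, and rise clear.

```bash
python3 -m jog '[[[-2.4,-1.1,0,0,0,0,0],[0,0,0,0,0,0,0]]]' >/dev/null; python3 t.py; python3 -m jog '[[[0,0,0,0,0,0,0.4],[0,0,0,0,0,0,1],[0,0,0,0,0,0,1],[0,0,0,0,0,0,1],[0,0,0,0,0,0,1]]]'; python3 -m jog '[[[0,0,-10,0,0,0,1],[0,0,-30,0,0,0,1],[0,0,-40,0,0,0,1],[0,0,-40,0,0,0,1],[0,0,-30,0,0,0,1]]]'; python3 -m jog '[[[0,0,0,0,0,0,1],[0,0,0,0,0,0,1],[0,0,0,0,0,0,1],[0,0,0,0,0,0,1]]]'
python3 - <<'E'
from h import *
p=wrist(); save(p,'f.png'); c=bot.grab_frame('scene')
for q in(p,c):
  for n in('slide_face','crank','crank_hub','crank_grip'):
    for d in bot.spot_point(n,q)[:2]: print(n,round(d['conf'],2),np.round(d['xyz'],4))
E
```

```text
rad 0.0616 phi 292.7 T 6.7 radial 4.5
clock: 23.95
position: [0.5377, 0.1576, 0.1836]
tool_rot: [-3.142, 0.0, 0.653]
force: [-0.1, -0.8, 0.5]
grip_width: 0.0849
finger_force: 0.0
clock: 24.45
position: [0.5378, 0.1576, 0.337]
tool_rot: [3.141, -0.002, 0.653]
force: [-0.1, -0.1, 0.4]
grip_width: 0.0858
finger_force: 0.0
clock: 24.85
position: [0.5375, 0.1575, 0.3327]
tool_rot: [-3.141, 0.002, 0.653]
force: [0.4, 0.2, -0.5]
grip_width: 0.0853
finger_force: 0.0
slide_face 0.56 [0.6467 0.1436 0.0255]
crank 0.72 [0.5488 0.0998 0.0641]
crank_hub 0.75 [0.5507 0.0997 0.0904]
crank_grip 0.85 [0.5205 0.1532 0.1286]
slide_face 0.46 [ 0.4173 -0.5231  0.0033]
crank 0.81 [0.551  0.1004 0.0613]
crank 0.73 [ 0.5213 -0.4453  0.001 ]
crank_hub 0.84 [0.5522 0.0989 0.0883]
crank_hub 0.81 [ 0.3714 -0.2628  0.03  ]
crank_grip 0.82 [0.5278 0.1533 0.1268]
crank_grip 0.69 [ 0.366  -0.3187  0.0683]
```

View pics/f.png

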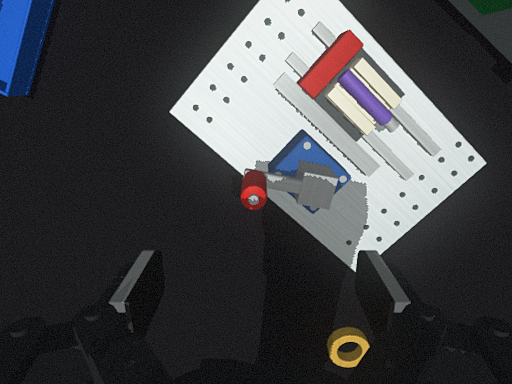

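The final view shows the slide against the red stop at about (340,85). The crank is still seated on the drive, with its hub at (317,185) and grip at (254,190), and the gripper is clear.

```bash
python3 -c "
from workcell import bot
print(bot.job_done())"
```

```text
the job is handed in; nothing more can be done
None
```

I fitted the steel crank fully onto the drive and wound it clockwise about 2.8 turns until the slide came up against the red stop, then let go with the crank left on the drive and handed the job in at about 25 s; no verdict came back.

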